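# Swing the dispenser spout over the open cup and dose

### The job

With one finger, push the dispenser's swing arm round by its side, without pinching it, until the nozzle is over the middle of the open cup's mouth. Only then press the dose button on top of the dispenser fully down with a fingertip and let it come up again. Leave the cup and the two capped bottles standing where they are.

Things in the scene. Friction and masses are not known exactly. Their poses are not given: they have to be found in the camera images.
- dispenser: bench dispenser, fixed to the worktop: round grey foot (128 mm diameter, 30 mm high), 26 mm steel column, a swing arm turning about the column, a push button on top. Origin on the column's axis at worktop level, z up; -x is where the arm points at joint 0. Cup and two capped bottles stand about 130 mm from the axis in any order, one along -x, the others 0.96 rad to either side.
- pivot (a point): point on the arm's pivot axis, 191.5 mm above the worktop, half-way up the arm's side faces
- swing_arm (a joint): angle q (rad, -1.5 to 1.5) of the swing arm: it points along (-cos q, -sin q) in the dispenser's frame; q grows counterclockwise seen from above. A straight grey bar 20 mm wide, flat upright sides 174.5 to 208.5 mm above the worktop, reaching 144 mm from the axis (hub radius 26 mm). Light friction (0.12 N m, 1.2 N at 100 mm from the axis); stays where it is left.
- nozzle (a point): lower tip of the small steel nozzle under the outer end of the arm, 130 mm from the axis, 162 mm above the worktop (10 mm above the cup's rim)
- dose_button (a joint): travel of the black round dose button (m): 0 up, 0.006 fully down; springs back; 5 N holds it fully down
- dose_button_top (a point): centre of the top of the dose button (28 mm diameter, in a low round housing, 44 mm diameter and 10 mm lower, on the dispenser's axis), 234 mm above the worktop when up; pressed straight down
- cup_mouth (a point): centre of the mouth of the open off-white paper cup with a band round it: 117 mm diameter at the rim, 152 mm high, light (about 50 g), standing loose on the worktop; the only open vessel by the dispenser. The point is at rim height; z up
- glass_jar_center (a point): centre of the clear glass jar with a screw cap, 54 mm diameter, 107 mm high, loose; the point is half-way up, z up
- white_bottle_center (a point): centre of the white plastic bottle with a white screw cap, 48 mm diameter, 105 mm high, loose; the point is half-way up, z up

How it is judged:
By the outcome, as a careful person would: the job done as asked, in the order asked, and still so for the second after the job is handed in, with the robot touching nothing.
It also fails if it takes over 40 s, if anything falls off the work surface, if the arm or the gripper's body presses on something with over 40 N, if the wrist force passes 120 N, or if a joint passes its speed limit or range.

### The arm

A 6-joint arm with a two-finger parallel gripper is mounted at the origin on a cart in front of the work surface, level with it; the furniture and walls round the work are solid. World frame = base frame: x ahead of the robot, y to its left, z up, the work surface at z = 0. Lengths are in m, angles in degrees, forces in N, time in s.
With the tool pointing down it reaches from about 0.375 to 0.75 m from the base axis. Payload 9 kg.
Tool frame: the origin (TCP) lies where the fingers leave the gripper's body, on its centre line; the fingertips stand 73 mm ahead of it and the grasp point (between the pads) lies 54 mm ahead of it (robot.tip_reach is the distance from the TCP to the fingertips, in m); z points along the fingers, y is the line along which they close (so a half turn about z gives the same grasp; the last joint's range is limited). The gripper opens to 85 mm and grips with 20 to 120 N. Pads are 22 mm wide; open, the fingers measure 114 mm over their backs; the gripper's body (76 mm by 85 mm) begins 54 mm behind the grasp point. The pads swing forward as they close: fully open they stand 13 mm farther back than shut.
Start: joints at [63.616, 5.964, 5.575, 89.605, 0, 77.527], TCP at [0.144, 0.582, 0.304] pointing down, gripper open.
Joint ranges: [-171.21, 171.21], [-48.23, 106.86], [-62.78, 66.21], [-105.2, 120.99], [-86.42, 89.51], [-180, 180]. Speed limits (degrees/s): [127.2, 127.2, 147.25, 180, 180, 180].

### API

Orientations are given as [roll, pitch, yaw] about the fixed x, y, z axes, in that order (R = Rz(yaw) Ry(pitch) Rx(roll)).
In Python, from plant import robot gives the robot as it stands. Calls block until the motion is done:
- robot.move_pose(position, orientation): joint-space move of the TCP to a pose.
- robot.line_to(position, vel=0.15, rotation=None, guard=None): straight line of the TCP; rotation=None keeps the orientation; vel is the mean speed in m/s. With guard (N) it stops when the force on the tool has changed by that much, and returns True; else False.
- robot.goto_joints(angles): joint-space move.
- robot.set_gripper(opening): finger opening in m; the grip force is fixed at half the most; returns when the fingers have stopped.
- robot.pause(seconds).
- robot.ik(position, orientation): joint angles nearest the present ones, or None.
- robot.observe(): the state.
- robot.grab_frame(name): name is "side" or "top" or "wrist"; returns the picture (420x560x3 uint8, blue, green, red); there is no depth.
- robot.get_calibration(name): a dict with "vertical_fov" (degrees; the focal length in pixels is half the picture's height over the tangent of half this angle, whatever the lens; pixels are square), "cx", "cy" (the principal point, pixels), "k1" (the pictures are not rectified: a ray, as slopes to the right and down, at radius r is drawn at 1 + k1 r^2 times it, then the intrinsics apply), "rvec" (rotation vector, rad) and "tvec" (3), from world to camera coordinates, as OpenCV has them. Camera axes: x right, y down, z forward; pixel columns grow to the right and rows downward; lengths in m; the calibration is good to about 2 mm. A picture is of the moment at which its call begins: read the wrist's pose just before it. get_calibration takes no time and is no camera call; for the wrist camera it gives the pose at the moment of the call.
A pose or a line that the arm cannot do raises robot.IKError and nothing moves.
- robot.job_done(): hands the job in; it is judged then, once.
The state is a dict: "time": time; "q": joint angles; "qvel": joint speeds; "joint_torque": joint torques, N m; "tool_pos": TCP position; "tcp_rot": TCP orientation; "ft_force": force on the tool from outside, world axes, zero at the start; "torque": the same for the moment, N m; "gripper_width": finger opening in m; "gripper_force": force on a finger pad.
Only numpy, scipy, OpenCV 4.12 (cv2) and the standard library are available. Lean on these libraries where they do the work, as an engineer would, in place of code of your own. Each camera call takes 0.05 s, during which the arm holds its last target. There are 200 camera calls.

## Working session

There is one attempt and no reset: what is moved stays moved. The work goes in short steps, each a Python script; the robot and the scene stay as the last script left them, time stands still between calls to the robot, and variables do not carry over. Pictures are saved under pics/ and viewed, at most 10 in all, crops included, and the job is handed in when it is done.

```bash
mkdir -p pics; ls; python3 - <<'E'
from plant import robot
import cv2,json
for n in("side","top"):
    cv2.imwrite(f"pics/{n}0.png",robot.grab_frame(n))
    print(n,{k:(v if not hasattr(v,'tolist') else v.tolist()) for k,v in robot.get_calibration(n).items()})
print(robot.observe()["tcp_rot"],robot.tip_reach)
E
```

```text
pics
side {'vertical_fov': 46.486632020836666, 'cx': 289.7536644813239, 'cy': 204.9677814015504, 'k1': -0.09213979401972754, 'rvec': [0.5432473869951182, -2.4192072682492722, 1.5097474084622236], 'tvec': [0.34204245294962515, 0.3412951555455494, 0.4924174183629662]}
top {'vertical_fov': 55.571110642825175, 'cx': 275.68256729911167, 'cy': 204.04843325931944, 'k1': -0.10591694270420768, 'rvec': [2.1951315123423276, -2.1374976683269673, 0.14975672399047], 'tvec': [-0.293823578820637, 0.539585085088062, 0.9350213940086441]}
[-1.79935714e+02 -1.42814502e-02  1.66087547e+02] 0.0726
```

View pics/side0.png

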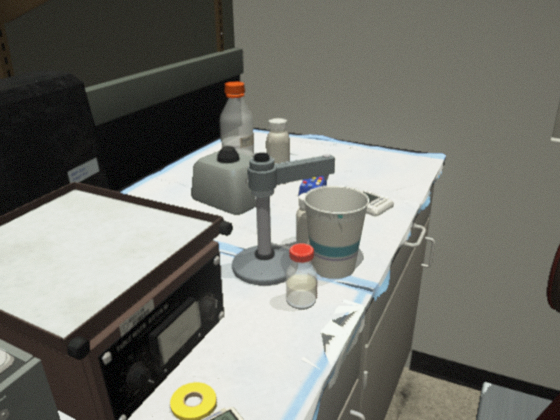

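View pics/top0.png

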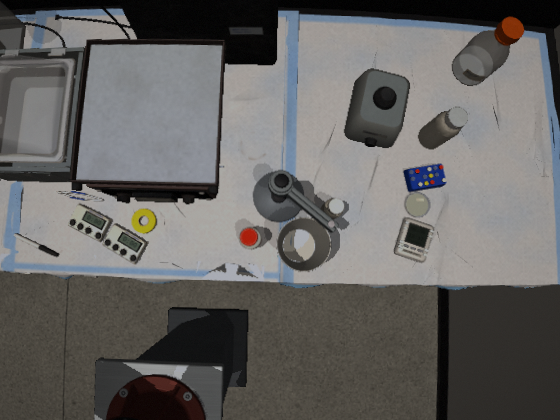

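The side view shows the hub at about (262,165), the arm tip at (333,165) and the cup rim at about (337,203). In the top view the hub is at about (281,182), the arm tip at (335,228), the cup at (304,244), the red cap at (250,237) and the white cap at (337,207).

```bash
cat > h.py <<'E'
import numpy as np, cv2
from plant import robot
def cal(n):
    c=robot.get_calibration(n); R=cv2.Rodrigues(np.array(c["rvec"]))[0]
    return c,R,np.array(c["tvec"]),210/np.tan(np.radians(c["vertical_fov"])/2)
def ray(n,uv):
    c,R,t,f=cal(n); d=np.array([(uv[0]-c["cx"])/f,(uv[1]-c["cy"])/f]); s=d.copy()
    for _ in range(20): s=d/(1+c["k1"]*(s@s))
    return -R.T@t, R.T@np.r_[s,1]
def onz(n,uv,z):
    o,d=ray(n,uv); return o+d*(z-o[2])/d[2]
def proj(n,p):
    c,R,t,f=cal(n); x=R@np.array(p)+t; s=x[:2]/x[2]; s=s*(1+c["k1"]*(s@s)); return s*f+[c["cx"],c["cy"]]
E
python3 - <<'E'
from h import *
t=cv2.imread("pics/top0.png"); s=cv2.imread("pics/side0.png")
a=cv2.resize(t[160:280,220:360],None,fx=5,fy=5,interpolation=cv2.INTER_CUBIC)
cv2.imwrite("pics/topc.png",a)
b=cv2.resize(s[140:290,225:385],None,fx=4,fy=4,interpolation=cv2.INTER_CUBIC)
cv2.imwrite("pics/sidec.png",b)
for n,uv,z in [("top",(281,182),.234),("side",(262,157),.234),("top",(304,244),.152),("side",(337,203),.152),("top",(250,237),.107),("top",(337,206),.105),("top",(335,228),.2085)]: print(n,uv,onz(n,uv,z).round(4))
E
```

```text
top (281, 182) [ 0.5665 -0.2856  0.234 ]
side (262, 157) [ 0.5607 -0.2742  0.234 ]
top (304, 244) [ 0.4493 -0.3398  0.152 ]
side (337, 203) [ 0.4389 -0.3197  0.152 ]
top (250, 237) [ 0.4628 -0.2229  0.107 ]
top (337, 206) [ 0.5381 -0.4176  0.105 ]
top (335, 228) [ 0.4812 -0.3962  0.2085]
```

View pics/topc.png

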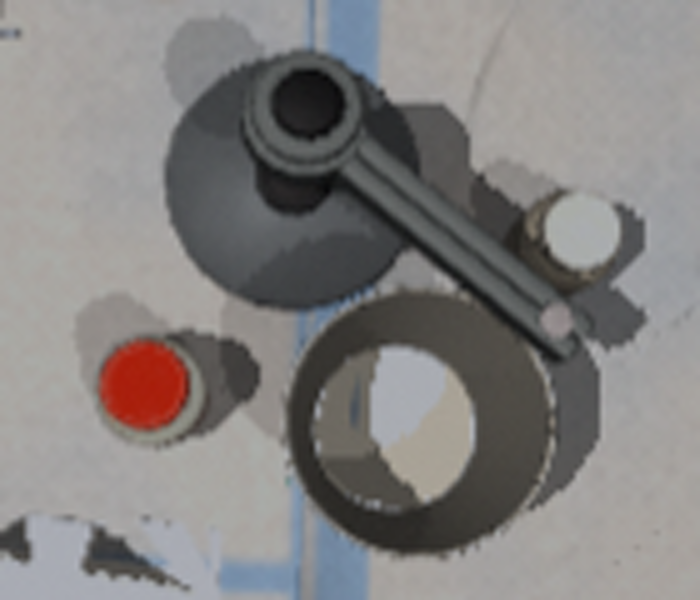

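View pics/sidec.png

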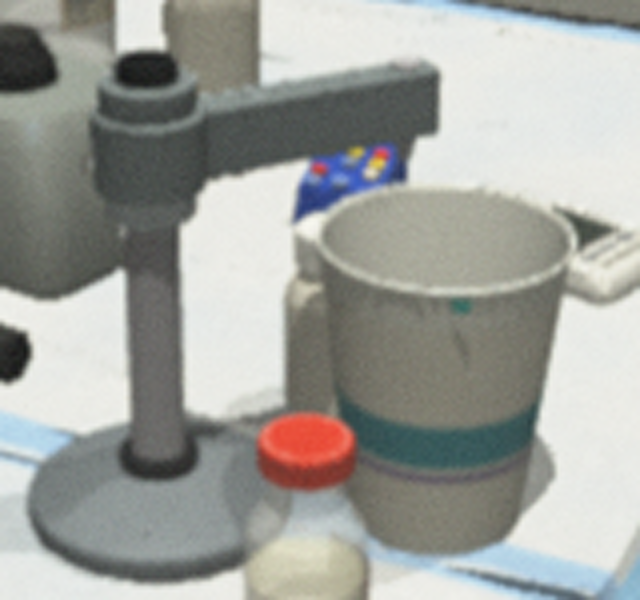

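The crops give the button at top (281.6,180.4) and side (261.7,156.5). The cup rim spans top crop x 288–553, y 290–555, and side crop x 320–578, y 187–295. The swing arm points between the cup and the white bottle.

```bash
python3 - <<'E'
from h import *
from scipy.optimize import least_squares as L
def T(x,y): return np.array([x/5+220,y/5+160])-.4
def S(x,y): return np.array([x/4+225,y/4+140])-.375
def circ(n,P,z,r):
    W=np.array([onz(n,p,z)[:2] for p in P])
    return L(lambda c:np.hypot(*(W-c[:2]).T)-c[2],[*W.mean(0),r]).x.round(4)
print("cup top",circ("top",[T(288,422),T(553,430),T(415,290),T(420,555),T(335,325),T(330,520),T(525,515)],.152,.058))
print("cup side",circ("side",[S(320,240),S(578,243),S(449,186),S(449,297),S(360,280),S(540,282)],.152,.058))
print("btn top",circ("top",[T(271,102),T(347,102),T(308,67),T(308,137)],.234,.014))
print("btn side",circ("side",[S(116,70),S(178,70),S(147,52),S(147,88)],.234,.014))
print("foot top?",circ("top",[T(166,180),T(290,310),T(185,120),T(200,270)],.02,.064))
print("foot side",circ("side",[S(30,495),S(140,572),S(60,545),S(220,560)],.01,.064))
print("jar cap",circ("top",[T(98,384),T(189,384),T(144,340),T(144,432)],.107,.02))
print("wh cap",circ("top",[T(541,230),T(622,230),T(582,191),T(582,270)],.105,.02))
print("arm end L",onz("top",T(560,358),.2085),"R",onz("top",T(592,325),.2085),"edges",onz("top",T(350,178),.2085),onz("top",T(378,142),.2085))
print("side end top", onz("side",S(438,65),.2085), onz("side",S(405,62),.2085))
q=robot.observe(); print(q["tool_pos"],q["ft_force"])
E
```

```text
cup top [ 0.4487 -0.3401  0.0565]
cup side [ 0.4453 -0.3342  0.0575]
btn top [ 0.5705 -0.2863  0.0143]
btn side [ 0.5617 -0.274   0.0176]
foot top? [ 0.568  -0.2848  0.0623]
foot side [ 0.5694 -0.2875  0.0628]
jar cap [ 0.4632 -0.2191  0.0204]
wh cap [ 0.5388 -0.4151  0.0183]
arm end L [ 0.47469518 -0.38945499  0.2085    ] R [ 0.4881845  -0.40218464  0.2085    ] edges [ 0.54468952 -0.30418434  0.2085    ] [ 0.55962591 -0.31514052  0.2085    ]
side end top [ 0.47520108 -0.39576026  0.2085    ] [ 0.49058596 -0.39304013  0.2085    ]
[0.1441557  0.58221577 0.30323299] [-0.27162199  0.57087995  0.0706874 ]
```

Triangulated values: axis about (0.569,-0.286), cup about (0.448,-0.339), and the arm at heading -128.6°. It has to turn about 28° clockwise, pushed from its -y side. I'll close the gripper and move above the approach point.

```bash
cat >> h.py <<'E'
AX=np.array([.569,-.286])
def uv_(h): h=np.radians(h); u=np.array([np.cos(h),np.sin(h)]); return u,np.array([-u[1],u[0]])  # n: ccw side
def fp(h,off,z,r=.105):
    u,n=uv_(h); p=AX+r*u+off*n; return [*p,z],[180,0,(np.degrees(np.arctan2(n[0],-n[1]))+YF+180)%360-180]
YF=0
E
python3 - <<'E'
from h import *
import h
for YF in(0,180):
    h.YF=YF
    for a in(-128.6,-156): p,o=fp(a,.05,.256); print(YF,np.round(p,3),np.round(o,1),robot.ik(p,o))
h.YF=0
p,o=fp(-128.6,.05,.40)
qs=robot.ik(p,o)
robot.set_gripper(0)
robot.line_to([.144,.582,.38])
robot.move_pose([.40,.10,.42],[180,0,60]); print(robot.observe()["q"])
robot.move_pose([.42,-.2,.42],[180,0,o[2]])
robot.move_pose(p,o)
s=robot.observe(); print(s["time"],s["q"],s["tool_pos"],s["gripper_width"])
c=robot.get_calibration("wrist"); 
for n in("wrist","top"): cv2.imwrite(f"pics/{n}1.png",robot.grab_frame(n))
for P in([*AX,.234],[.448,-.339,.152]): print(proj("wrist",P))
E
```

```text
0 [ 0.543 -0.399  0.256] [180.    0.   51.4] [-47.44003822  18.82429863  15.13989146  86.31559283   0.
  81.15996178]
0 [ 0.493 -0.374  0.256] [180.   0.  24.] [-49.26793746   9.09841406   3.98361972  84.88520566   0.
 106.73206254]
180 [ 0.543 -0.399  0.256] [ 180.     0.  -128.6] [-47.44003822  18.82429863  15.13989146  86.31559283   0.
 -98.84003822]
180 [ 0.493 -0.374  0.256] [ 180.    0. -156.] [-49.26793746   9.09841406   3.98361972  84.88520566   0.
 -73.26793746]
[-4.21503178e+00 -2.26827095e+01 -8.16507419e+00  1.04519379e+02
  7.06024010e-03  1.15701788e+02]
5.5833 [-4.73406031e+01  2.32015400e+01  3.57685904e+01  1.02537697e+02
  8.65638231e-03  8.11777032e+01] [ 0.54286458 -0.39783005  0.40092819] -0.00022330005386547353
[188.32091777  49.25788783]
[146.66786688 202.10719752]
```

View pics/wrist1.png

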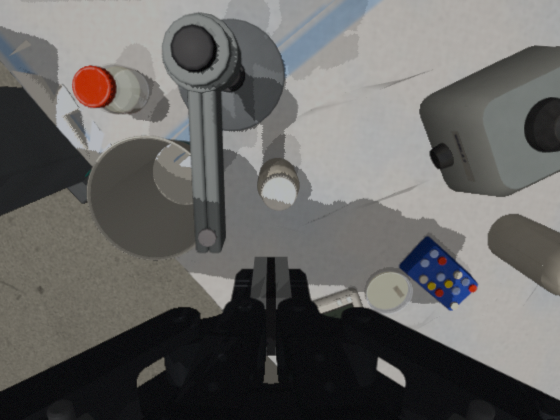

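The wrist view shows the button at (194,48), the cup rim at x 88, y 137–258 (centre about (148,198)), and the arm's outer end at (208,251). The closed fingers, at about (270,262), are clear on the arm's right.

```bash
python3 - <<'E'
from h import *
from scipy.optimize import least_squares as L
P=[(88,197),(145,137),(145,258.5),(105,157),(106,240)]
W=np.array([onz("wrist",p,.152)[:2] for p in P])
print("cup r=.0585:",L(lambda c:np.hypot(*(W-c).T)-.0585,W.mean(0)).x)
b=onz("wrist",(194,48),.234)[:2]; print("btn",b)
e=onz("wrist",(208.5,252),.2085)[:2]; print("arm end",e,np.hypot(*(e-b)))
for k,(p,q) in {"near hub":((190,100),(222,100)),"end":((196,235),(225,235))}.items(): print(k,(onz("wrist",p,.2085)+onz("wrist",q,.2085))/2, np.linalg.norm(onz("wrist",p,.2085)-onz("wrist",q,.2085)))
E
```

```text
cup r=.0585: [ 0.45186831 -0.34231146]
btn [ 0.57215278 -0.28764727]
arm end [ 0.48239771 -0.39839051] 0.14254836839502458
near hub [ 0.55477351 -0.31254136  0.2085    ] 0.022142128531147023
end [ 0.49271673 -0.3889166   0.2085    ] 0.022040107694153648
```

```bash
sed -i 's/^AX=.*/AX=np.array([.571,-.287])/' h.py; python3 - <<'E'
from h import *
p,o=fp(-129,.05,.256); robot.line_to(p,.15,o); print(robot.observe()["ft_force"])
p,o=fp(-129,.028,.256); robot.line_to(p,.08,o); print(robot.observe()["ft_force"])
for a in np.arange(-132,-153,-3.0):
    p,o=fp(a,.0245,.256); robot.line_to(p,.05,o); s=robot.observe(); u,n=uv_(a)
    print(a,(s["ft_force"][:2]@n).round(2),s["ft_force"].round(1),round(s["time"],2))
for n in("side","wrist"): cv2.imwrite(f"pics/{n}2.png",robot.grab_frame(n))
E
```

```text
[-0.49344707  0.4337612  -0.13142146]
[ 0.77894497 -0.80126388  0.85744863]
-132.0 0.11 [ 0.1 -0.1  0.4] 7.55
-135.0 -0.37 [-0.5 -0.  -0. ] 7.82
-138.0 0.06 [-0.1 -0.2 -0. ] 8.08
-141.0 0.37 [ 0.  -0.5 -0.4] 8.35
-144.0 -0.42 [-0.2  0.3 -0.5] 8.62
-147.0 0.16 [-0.  -0.2  0.3] 8.88
-150.0 0.01 [0.4 0.2 0.1] 9.15
```

View pics/wrist2.png

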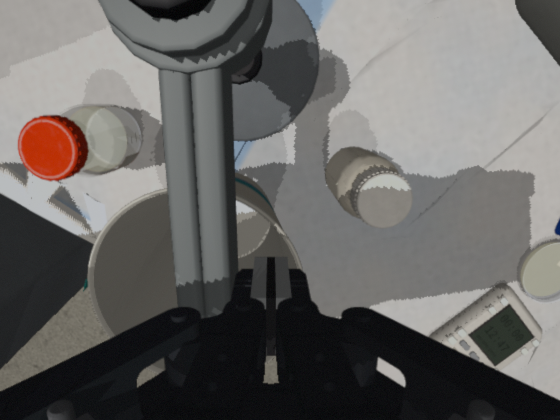

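The arm now lies over the cup. Its edges are at x 161–232 at row 80, and about 177–238 at row 280. The cup rim's left edge is at x about 90.

```bash
python3 - <<'E'
from h import *
a=onz("wrist",(197,90),.2085)[:2]; b=onz("wrist",(207,275),.2085)[:2]
for p in((161,90),(233,90),(176,275),(238,275)): print(p,onz("wrist",p,.2085)[:2])
for s,e in((a,b),(AX,b)): d=e-s; print(np.degrees(np.arctan2(d[1],d[0])))
print(robot.observe()["tool_pos"],fp(-150,.0245,.256)[0])
E
```

```text
(161, 90) [ 0.54056371 -0.29436896]
(233, 90) [ 0.55150266 -0.31369377]
(176, 275) [ 0.48713586 -0.32590352]
(238, 275) [ 0.49818229 -0.34473126]
-149.63134052239138
-148.31016131524274
[ 0.49243661 -0.36083247  0.25598057] [np.float64(0.4923173326026339), np.float64(-0.3607176223927187), 0.256]
```

```bash
python3 - <<'E'
from h import *
for a in(-152,-154,-156.4):
    p,o=fp(a,.0245,.256); robot.line_to(p,.03,o)
robot.pause(.2)
p,o=fp(-156.4,.055,.256); robot.line_to(p,.08)
p,o=fp(-156.4,.055,.40); robot.line_to(p,.2)
for n in("side","wrist","top"): cv2.imwrite(f"pics/{n}3.png",robot.grab_frame(n))
print(robot.observe()["time"])
for P in([*AX,.234],[.45,-.3405,.152],[.45,-.3405,.2085]): print(proj("wrist",P))
E
```

```text
11.85
[179.12227898  46.65346938]
[210.5352854  218.30594671]
[198.72242034 240.30302447]
```

View pics/wrist3.png

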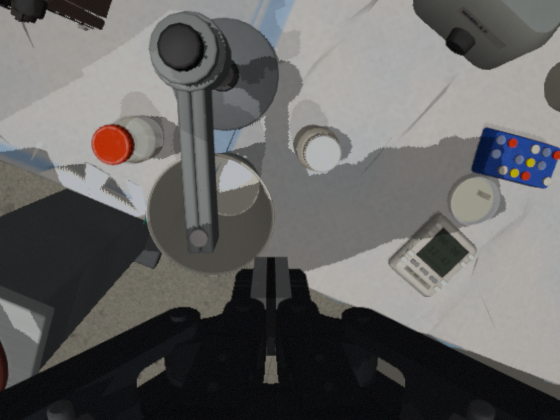

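View pics/side3.png

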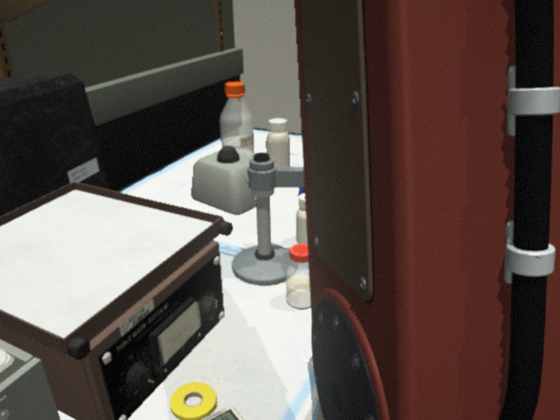

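The wrist view shows the cup rim at x 147–273, y 152–274, the arm's nozzle-end dot at (198,239) and the button at (180,46). The side view is blocked by the robot.

```bash
python3 - <<'E'
from h import *
from scipy.optimize import least_squares as L
W=np.array([onz("wrist",p,.152)[:2] for p in [(147,213),(273,213),(230,153.5),(225,273),(165,257),(258,255)]])
print("cup",L(lambda c:np.hypot(*(W-c[:2]).T)-c[2],[*W.mean(0),.058]).x)
d=onz("wrist",(198,239),.2085)[:2]; b=onz("wrist",(180,46.5),.234)[:2]; 
print("dot",d,"btn",b,np.hypot(*(d-b)))
for c in(b,AX): print(np.degrees(np.arctan2(*(d-c)[::-1])))
for (p,q) in(((177,100),(211,100)),((186,230),(214,230))): print((onz("wrist",p,.2085)+onz("wrist",q,.2085))/2)
E
```

```text
cup [ 0.45208653 -0.33840669  0.05789845]
dot [ 0.45075819 -0.33963599] btn [ 0.57128513 -0.28745814] 0.1313364818206198
-156.59151765228953
-156.35854679338428
[ 0.54379952 -0.30151509  0.2085    ]
[ 0.45805463 -0.33850057  0.2085    ]
```

The nozzle is within about 2 mm of the cup's centre, so I'll press the button.

```bash
python3 - <<'E'
from h import *
_,o=fp(-156.4,0,0)
robot.move_pose([*AX,.36],o); robot.line_to([*AX,.315],.1); robot.pause(.2)
f0=robot.observe()["ft_force"]
print(robot.line_to([*AX,.2945],.02,guard=15)); s=robot.observe(); print(s["tool_pos"],s["ft_force"]-f0)
robot.pause(.3); s=robot.observe(); print(s["tool_pos"],s["ft_force"]-f0)
robot.line_to([*AX,.33],.05); robot.line_to([*AX,.40],.15)
p,o=fp(-156.4,.055,.40); robot.line_to(p,.2); robot.pause(.2)
cv2.imwrite("pics/wrist4.png",robot.grab_frame("wrist"))
s=robot.observe(); print(s["time"],s["tool_pos"])
E
```

```text
True
[ 0.57102093 -0.28696446  0.30079903] [-1.07346761  0.6561487   4.93888512]
[ 0.57103092 -0.28698411  0.30068291] [-0.89806411  1.04083891  6.83583122]
16.625 [ 0.4974602  -0.37859792  0.4000511 ]
```

View pics/wrist4.png

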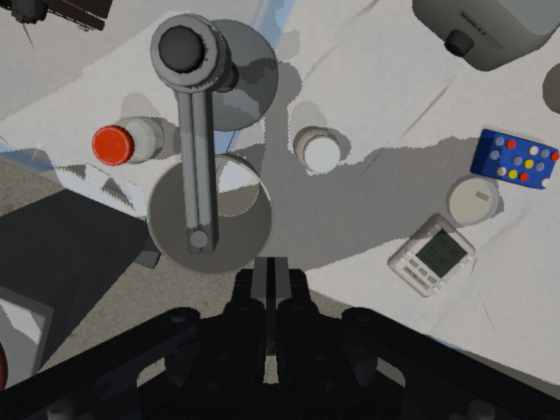

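The guard tripped at 15 N on the button's hard stop and then held 6.8 N, so the button went fully down. The view is unchanged: arm over the cup, cup and bottles still standing.

```bash
python3 -c "
from plant import robot
print(robot.job_done())"
```

```text
the job is handed in; nothing more can be done
None
```

The job is handed in: one finger pushed the swing arm until the nozzle was within about 2 mm of the cup's centre, the dose button was then pressed fully down and released, and the last picture showed the cup and both bottles where they stood.

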